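Take the orange-ended scale bar out of its lipped rack

ROBOT

A 6-joint arm with a two-finger parallel gripper is mounted at the origin on a cart in front of the work surface, level with it; the furniture and walls round the work are solid. World frame = base frame: x ahead of the robot, y to its left, z up, the work surface at z = 0. Lengths are in mm, angles in rad, forces in N, time in s.
With the tool pointing down it reaches from about 350 to 775 mm from the base axis. Payload 7.3 kg.
Tool frame: the origin (TCP) lies midway between the tips of the shut fingers; the grasp point (between the pads) lies 19 mm behind it; z points along the fingers, y is the line along which they close (so a half turn about z gives the same grasp; the last joint's range is limited). The gripper opens to 92 mm and grips with 3 to 60 N. Pads are 19 mm wide; open, the fingers measure 130 mm over their backs; the gripper's body (75 mm by 190 mm) begins 47 mm behind the grasp point.
Start: joints at [-1.353, 0.342, 1.524, -0, 1.275, -0.146], TCP at [186.833, -490.651, 226.741] pointing down, gripper open.
Joint ranges: [-2.53, 2.53], [-0.77, 2.02], [0.04, 2.7], [-1, 4.14], [0.28, 2.66], [-3.11, 3.11]. Speed limits (rad/s): [2.57, 2.57, 3.14, 3.14, 3.14, 3.14].

INTERFACE

Orientations are given as [roll, pitch, yaw] about the fixed x, y, z axes, in that order (R = Rz(yaw) Ry(pitch) Rx(roll)).
In Python, from plant import bot gives the robot as it stands. The module is installed in compiled form; this text tells all that it offers.
- The arm moves only by the shell command python3 -m crank 'ROWS' [OPENING]. ROWS is JSON, a list of rows, each a list of 6 numbers: the shift along the tool's x, y, z in m, then the turn, a rotation vector about the tool's x, y, z in rad. In form: [[dx, dy, dz, wx, wy, wz], ...]. A call has 1 to 5 rows; each row shifts and turns the commanded pose from where the row before left it, along the tool's axes as they then stand; what a row does not reach is not made up. A row lasts 1/8 s, in which the tool goes at most 62.5 mm and 10.7 degrees, less where a joint would pass 70% of its speed; a pose out of reach is approached as far as the arm can. A call is refused whole if a number of a shift passes 0.0625 or a number of a turn 0.188, either way. A call with a gripper value outside its range is refused whole. OPENING is the opening in per cent of the stroke, from 0 (shut) to 100 (fully open), set as the call begins (- or left out, the last holds). The fingers move at their own pace and stop on an object; the grip force is fixed at half the most. Time passes only in rows, so rows that do not move let the fingers close. It gives the time, the measured TCP pose, the force, the opening and the grip force at its end, in the units of the state.
- bot.get_obs(): the state, without advancing time (a new reading comes with each control period).
- bot.capture(name): name is "side" or "top" or "wrist"; returns a dict with "color" (384x512x3 uint8, blue, green, red), "fov_y" (degrees; the focal length in pixels is half the picture's height over the tangent of half this angle, whatever the lens; pixels are square), "cx", "cy" (the principal point, pixels), "k1" (the pictures are not rectified: a ray, as slopes to the right and down, at radius r is drawn at 1 + k1 r^2 times it, then the intrinsics apply), "extrinsics" (4x4, takes a point from world to camera coordinates); the wrist camera has in their place "tool_from_camera" (4x4, takes a point from camera to tool coordinates, whose origin is the TCP and whose axes are the flange's). Camera axes: x right, y up, looking along -z (the intrinsics and any distortion apply to the point x, -y, -z); pixel columns grow to the right and rows downward; lengths in mm; the calibration is good to about 2 mm. A picture is of the moment at which its call begins: read the wrist's pose just before it. There is no depth.
- bot.close_job(): hands the job in; it is judged then, once.
The state is a dict: "time": time; "joint_positions": joint angles; "dq": joint speeds; "tau": joint torques, N m; "tool_pos": TCP position; "tcp_rot": TCP orientation; "contact_force": force on the tool from outside, world axes, zero at the start; "moment": the same for the moment, N m; "grip_width": finger opening in mm; "finger_force": force on a finger pad.
Only numpy, scipy, OpenCV 4.12 (cv2) and the standard library are available. Lean on these libraries where they do the work, as an engineer would, in place of code of your own. Each camera call takes 0.05 s, during which the arm holds its last target. There are 200 camera calls.

TASK

Take the scale bar with the orange end out of the white rack: lift its orange end over the rack's front lip, then draw it out endwise from under the grey cover. Lay it flat on the green mat in front of the microscope, lined up with the mat's length and in the middle of it, lowering it rather than dropping it, and let go. Leave the blue-ended bar in its place in the rack.

Things in the scene. Friction and masses are not known exactly. Their poses are not given: they have to be found in the camera images.
- orange_bar: aluminium scale bar with orange grip end, 240 x 20 x 14 mm (long, wide, high), 0.11 to 0.23 kg. Origin at its centre, half-way up; x along it, away from the orange end (grip at x -120 to -60 mm), z up. Loose in one lane of the rack, orange end at the lip; the cover stops it straight up. With its far end on the lane floor the orange end rises 45 mm at most; 30 to 40 mm clears the lip while it is drawn.
- blue_bar: the same bar with a blue grip end, in the other lane of the rack. Origin at its centre, axes as for the orange bar. It stays where it is.
- rack: white fixed rack, 266 x 150 x 40 mm. Origin: underside centre; x along the lanes, lip to closed back. Lanes at y +40 and -40 mm, open between; floor 8 mm up; which bar is in which varies. Lip at x -133 to -125, top 28 mm up. Grey cover from x +60 to the back, underside 34 mm up, tunnels 32 mm wide. A bar starts centred at x about 0; once drawn 70 mm towards the lip it is clear of the cover and lifts freely.
- mat: flat green mat fixed to the table, 320 mm long (y), 110 mm wide (x), 4 mm thick. Origin at the centre of its underside; y along its length.

How it is judged:
By the outcome, as a careful person would: the job done as asked, in the order asked, and still so for the second after the job is handed in, with the robot touching nothing.
It also fails if it takes over 38 s, if anything falls off the work surface, if the arm or the gripper's body presses on something with over 40 N, if the wrist force passes 120 N, or if a joint passes its speed limit or range.

## Working session

There is one attempt and no reset: what is moved stays moved. The work goes in short steps, Python scripts to look and compute and a shell command to move; the robot and the scene stay as the last step left them, time stands still between calls to the robot, and variables do not carry over. Pictures are saved under pics/ and viewed, at most 10 in all, crops included, and the job is handed in when it is done.

```bash
mkdir -p pics; cat > h.py <<'E'
import numpy as np, cv2
from plant import bot
from scipy.spatial.transform import Rotation as R
def K(c):
    f=192/np.tan(np.radians(c['fov_y']/2)); return np.array([[f,0,c['cx']],[0,f,c['cy']],[0,0,1.]])
def ext(c,o=None):
    if 'extrinsics' in c: return np.array(c['extrinsics'])
    T=np.eye(4);T[:3,:3]=R.from_euler('xyz',o['tcp_rot']).as_matrix();T[:3,3]=o['tool_pos']
    return np.linalg.inv(T@np.array(c['tool_from_camera']))
def cast(c,E,px,z):
    p=cv2.undistortPoints(np.array(px,float).reshape(-1,1,2),K(c),np.array([c['k1'],0,0,0.]))[:,0]
    d=np.c_[p[:,0],-p[:,1],-np.ones(len(p))]@E[:3,:3]; o=-E[:3,:3].T@E[:3,3]
    return o+d*((z-o[2])/d[:,2])[:,None]
def blobs(c,lo,hi,n=2,amin=60):
    m=cv2.inRange(cv2.cvtColor(c['color'],cv2.COLOR_BGR2HSV),lo,hi)
    k=sorted(cv2.findContours(m,cv2.RETR_EXTERNAL,cv2.CHAIN_APPROX_NONE)[0],key=cv2.contourArea)[::-1]
    return [x for x in k[:n] if cv2.contourArea(x)>amin]
E
python3 - <<'E'
from h import *
o=bot.get_obs();print(o)
t=bot.capture('top');s=bot.capture('side')
for c,n in((t,'top'),(s,'side')):
    cv2.imwrite(f'pics/{n}0.png',c['color']); E=ext(c); print(n,c['fov_y'],c['k1'],(-E[:3,:3].T@E[:3,3]).round())
    for nm,lo,hi in(('orange',(5,130,90),(22,255,255)),('blue',(95,120,60),(130,255,255)),('green',(40,60,30),(88,255,255))):
        for b in blobs(c,lo,hi): 
            r=cv2.minAreaRect(b);print(nm,cv2.contourArea(b),r, cast(c,E,cv2.boxPoints(r),4 if nm=='green' else 22).round(0).tolist())
cv2.imwrite('pics/both0.png',cv2.resize(np.hstack([t['color'],s['color']]),(800,300)))
E
```

```text
{'time': 0.0, 'joint_positions': array([-1.35300833e+00,  3.42691980e-01,  1.52500756e+00, -4.02449598e-06,
        1.27537806e+00, -1.46008993e-01]), 'dq': array([-0.00211518,  0.00067544, -0.0006193 , -0.00071245, -0.00053251,
        0.00025452]), 'tau': array([-3.32038595e-03, -4.31248498e+01, -2.44220906e+01,  7.13252812e-02,
        5.60352893e-02, -1.56953715e-04]), 'tool_pos': array([ 186.73681632, -490.24254295,  226.06421161]), 'tcp_rot': array([-3.14012295e+00, -2.12237663e-04,  3.63798009e-01]), 'contact_force': array([ 0.34727184, -0.07409737,  0.62050406]), 'moment': array([-0.04460497,  0.01561677,  0.00351105]), 'finger_force': 0.0, 'grip_width': 91.85165488256246}
top 47.35091845388574 0.058642092866415065 [ 454.   88. 1144.]
orange 310.5 ((55.53846740722656, 173.19229125976562), (8.04076099395752, 44.910587310791016), 78.69007110595703) [[613.0, 623.0, 22.0], [635.0, 516.0, 22.0], [615.0, 511.0, 22.0], [593.0, 618.0, 22.0]]
orange 132.5 ((358.5, 203.5), (21.0, 7.0), 90.0) [[557.0, -195.0, 22.0], [557.0, -213.0, 22.0], [503.0, -211.0, 22.0], [503.0, -193.0, 22.0]]
bl
[... 1120 characters left out ...]
328125), (45.718658447265625, 41.08053207397461), 6.34019136428833) [[773.0, 43.0, 22.0], [913.0, 342.0, 22.0], [1014.0, 261.0, 22.0], [856.0, -12.0, 22.0]]
blue 1240.5 ((484.4232177734375, 257.40679931640625), (70.35179901123047, 29.945247650146484), 33.40782928466797) [[822.0, -262.0, 22.0], [907.0, -186.0, 22.0], [912.0, -334.0, 22.0], [837.0, -387.0, 22.0]]
green 1723.0 ((202.49208068847656, 176.81985473632812), (85.14395904541016, 31.60932731628418), 33.023868560791016) [[357.0, 387.0, 4.0], [418.0, 661.0, 4.0], [565.0, 168.0, 4.0], [500.0, 24.0, 4.0]]
green 950.5 ((380.0, 142.5), (21.0, 60.0), 90.0) [[1013.0, 593.0, 4.0], [1211.0, 536.0, 4.0], [1082.0, 312.0, 4.0], [913.0, 360.0, 4.0]]
```

View pics/top0.png

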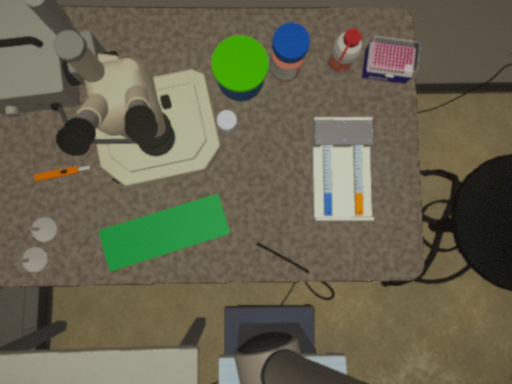

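View pics/side0.png

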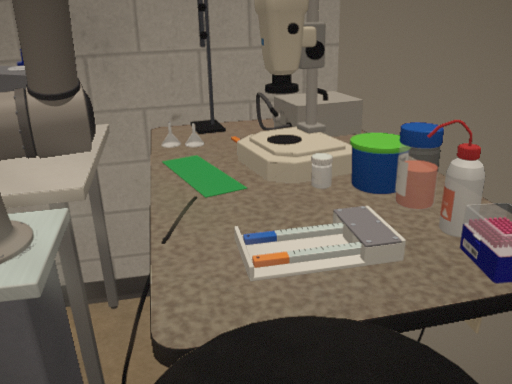

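Top view: the rack spans about (313–373, 118–220), with the orange grip at (359,204) and the blue one at (328,204). The mat is centred at (164,232). The side view confirms the order, with orange in the lane nearer that camera. The grip is at about (530,-203), and the mat at about (463,297) with yaw about 17°. I'm moving above the grip for a closer look.

```bash
python3 -m crank '[[0,0,0,0,0,0.182],[0,0,0,0,0,0.182],[0.03,-0.024,0,0,0,0],[0.03,-0.024,0,0,0,0],[0.03,-0.024,0,0,0,0]]' 100
python3 -m crank '[[0.03,-0.024,0,0,0,0],[0.03,-0.024,0,0,0,0],[0.03,-0.024,0,0,0,0],[0.03,-0.024,0,0,0,0],[0.03,-0.024,0,0,0,0]]' 
python3 -m crank '[[0.03,-0.024,0,0,0,0],[0.03,-0.024,0,0,0,0],[0.03,-0.024,0,0,0,0],[0.01,-0.024,0,0,0,0],[0,0,0,0,0,0]]' 
python3 - <<'E'
from h import *
o=bot.get_obs();c=bot.capture('wrist');print(o['tool_pos'],o['tcp_rot'],o['time'],np.array(c['tool_from_camera']).round(2).tolist(),c['fov_y'])
cv2.imwrite('pics/w1.png',c['color']);E=ext(c,o)
for nm,lo,hi in(('orange',(5,130,90),(22,255,255)),('blue',(95,120,60),(130,255,255))):
    for b in blobs(c,lo,hi): 
        r=cv2.minAreaRect(b);print(nm,r, cast(c,E,cv2.boxPoints(r),22).round(1).tolist())
E
```

```text
time: 0.72
tool_pos: [277.5, -417.7, 226.3]
tcp_rot: [-3.141, 0.0, -0.001]
contact_force: [0.5, -0.5, 0.1]
grip_width: 91.8
finger_force: 0.0
time: 1.35
tool_pos: [427.6, -297.7, 226.4]
tcp_rot: [-3.141, 0.001, -0.0]
contact_force: [-0.0, 0.6, 0.6]
grip_width: 91.6
finger_force: 0.0
time: 1.98
tool_pos: [527.3, -201.1, 226.2]
tcp_rot: [-3.141, 0.001, 0.003]
contact_force: [-0.4, -0.2, -0.1]
grip_width: 91.8
finger_force: 0.0
[ 527.26403206 -201.11359979  226.15672754] [-3.14089407e+00  9.95420227e-04  2.50676455e-03] 1.975 [[-0.0, 0.97, 0.25, 68.05], [1.0, 0.0, 0.0, 0.52], [0.0, 0.25, -0.97, -156.26], [0.0, 0.0, 0.0, 1.0]] 68.49777217513774
orange ((374.51422119140625, 292.78155517578125), (7.653279781341553, 273.13665771484375), 88.9583740234375) [[350.6, -182.4, 22.0], [355.0, -592.6, 22.0], [341.6, -596.4, 22.0], [337.6, -182.4, 22.0]]
orange ((254.0, 169.0), (42.0, 14.0), 90.0) [[558.7, -196.0, 22.0], [558.8, -213.8, 22.0], [503.7, -214.4, 22.0], [503.7, -196.0, 22.0]]
blue ((192.5, 169.0), (42.0, 15.0), 90.0) [[558.7, -117.1, 22.0], [558.7, -136.3, 22.0], [503.6, -133.9, 22.0], [503.5, -114.0, 22.0]]
```

View pics/w1.png

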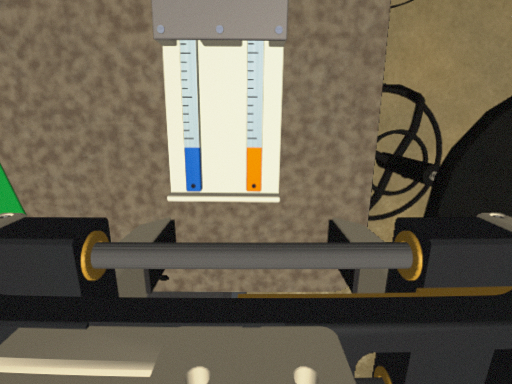

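The wrist view shows a flat rack base with no side walls. The orange grip is at (254,148–190) and its rule runs up to (256,42). The blue grip is at (193,169), and the cover's front edge is at row 42. I'll work out the bar's yaw and the remaining offsets.

```bash
python3 - <<'E'
from h import *
o=bot.get_obs();c=bot.capture('wrist');E=ext(c,o)
hsv=cv2.cvtColor(c['color'],cv2.COLOR_BGR2HSV)
m=cv2.inRange(hsv,(85,12,100),(125,90,255))|cv2.inRange(hsv,(5,130,90),(22,255,255))
for lo,hi,x0,x1 in((0,0,235,275),(0,0,175,210)):
    P=[]
    for r in range(50,186,4):
        q=np.flatnonzero(m[r,x0:x1])
        if len(q)>6:P.append([x0+(q[0]+q[-1])/2,r])
    W=cast(c,E,P,22); f=np.polyfit(W[:,0],W[:,1],1); print(len(P),'yaw',f[0],'y@531',np.polyval(f,531),np.std(W[:,1]-np.polyval(f,W[:,0])))
print('lip',cast(c,E,[[168,197],[279,199]],28),'cover',cast(c,E,[[155,42],[287,42]],38))
t=bot.capture('top');b=blobs(t,(60,100,60),(80,255,220),1)[0];r=cv2.minAreaRect(b);B=cast(t,ext(t),cv2.boxPoints(r),4)
M=cv2.moments(b);print('mat',r,B.round(1).tolist(),B.mean(0),cast(t,ext(t),[[M['m10']/M['m00'],M['m01']/M['m00']]],4))
E
```

```text
33 yaw -0.006367929276028281 y@531 -204.5077808789015 0.18265115458331396
25 yaw -0.00764999109568798 y@531 -125.4055822357403 0.46804215045284325
lip [[ 495.22407082  -93.71420314   28.        ]
 [ 492.69376433 -239.03818084   28.        ]] cover [[ 678.60232262  -94.52184633   38.        ]
 [ 678.21607096 -242.49699765   38.        ]]
mat ((163.33985900878906, 231.987548828125), (42.53401565551758, 126.52825927734375), 72.6459732055664) [[468.3, 468.0, 4.0], [562.3, 161.2, 4.0], [456.6, 128.6, 4.0], [365.8, 433.3, 4.0]] [463.26960931 297.76196639   4.        ] [[462.68003237 299.62133445   4.        ]]
```

```bash
python3 -m crank '[[0.004,0.0035,0.03,0,0,0],[0,0,0.045,0,0,0],[0,0,0.045,0,0,0],[0,0,0.03,0,0,0],[0,0,0,0,0,0]]' 55
python3 -m crank '[[0,0,0.02,0,0,0],[0,0,0.02,0,0,0],[0,0,0.014,0,0,0],[0,0,0.01,0,0,0],[0,0,0,0,0,0]]'
python3 - <<'E'
from h import *
o=bot.get_obs();c=bot.capture('wrist');print(o['tool_pos'],o['tcp_rot'],o['contact_force'])
cv2.imwrite('pics/w2.png',c['color'])
E
```

```text
time: 2.75
tool_pos: [529.0, -206.5, 74.7]
tcp_rot: [-3.139, 0.005, -0.002]
contact_force: [0.1, 0.1, 0.5]
grip_width: 51.2
finger_force: 0.0
time: 3.38
tool_pos: [530.8, -206.3, 12.6]
tcp_rot: [-3.141, 0.0, -0.0]
contact_force: [0.9, -0.0, 0.2]
grip_width: 50.3
finger_force: 0.0
[ 530.80093927 -206.33810672   12.60972367] [-3.14147995e+00  3.89131850e-04 -3.49409613e-04] [ 0.87222972 -0.04888939  0.16842242]
```

View pics/w2.png

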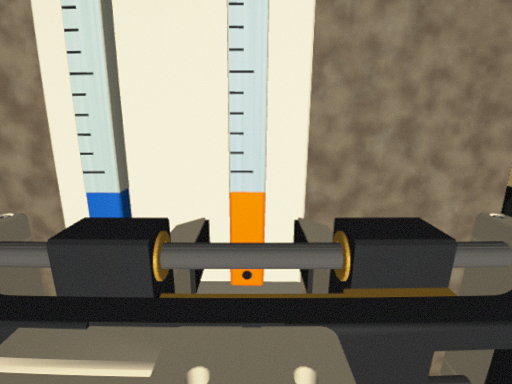

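The fingers straddle the orange grip (231–265, 192–285), with pads at columns 208 and 295, so the bar is centred to about 2 mm. I'll nudge across and close.

```bash
python3 -m crank '[[0,-0.0015,0.001,0,0,0],[0,0,0,0,0,0],[0,0,0,0,0,0],[0,0,0,0,0,0],[0,0,0,0,0,0]]' 0
python3 -m crank '[[0,0,0,0,0,0],[0,0,0,0,0,0]]'
```

```text
time: 4.05
tool_pos: [531.0, -204.7, 11.9]
tcp_rot: [3.141, -0.0, -0.0]
contact_force: [-1.4, 0.3, 2.0]
grip_width: 19.5
finger_force: 30.0
time: 4.3
tool_pos: [531.0, -204.7, 11.9]
tcp_rot: [3.141, -0.0, -0.0]
contact_force: [-0.3, 0.9, 3.2]
grip_width: 19.7
finger_force: 30.0
```

```bash
python3 -m crank '[[0,0,-0.006,0,-0.029,0],[0,0,-0.006,0,-0.029,0],[0,0,-0.006,0,-0.029,0],[0,0,-0.006,0,-0.029,0],[0,0,-0.006,0,-0.029,0]]'
python3 -m crank '[[0,0,-0.0007,0,0,0],[0,0,0,0,0,0]]'
python3 - <<'E'
from h import *
c=bot.capture('side')['color'];w=bot.capture('wrist')['color']
cv2.imwrite('pics/s3.png',np.vstack([cv2.resize(c[190:300,200:420],(600,300)),cv2.resize(w[:295,30:430],(600,300))]))
E
```

```text
time: 4.92
tool_pos: [532.6, -204.8, 41.5]
tcp_rot: [3.142, 0.146, -0.0]
contact_force: [0.5, -0.1, -0.8]
grip_width: 19.3
finger_force: 30.0
time: 5.18
tool_pos: [532.5, -204.7, 41.9]
tcp_rot: [-3.141, 0.145, -0.0]
contact_force: [-0.4, 0.7, -2.0]
grip_width: 19.7
finger_force: 30.0
```

View pics/s3.png

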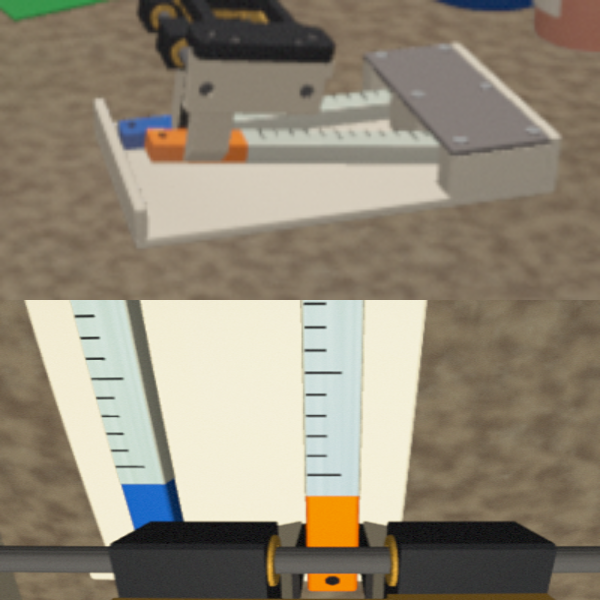

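The upper half (side view) shows the orange end at (150–248, 128–160) raised clear of the lip (100–145, 100–240), with the far end still under the cover. The lower half (wrist view) shows the bar straight in the grip. I'll draw it out along -x.

```bash
python3 -m crank '[[-0.01,0,0.0013,0,0,0],[-0.02,0,0.0026,0,0,0],[-0.02,0,0.0026,0,0,0],[-0.02,0,0.0026,0,0,0],[-0.02,0,0.0026,0,0,0]]'
python3 -m crank '[[-0.01,0,0.0005,0,0,0],[0,0,0,0,0,0]]'
python3 - <<'E'
from h import *
c=bot.capture('side')['color'];w=bot.capture('wrist')['color']
cv2.imwrite('pics/s4.png',np.vstack([cv2.resize(c[190:300,200:420],(600,300)),cv2.resize(w[:295,30:430],(600,300))]))
E
```

```text
time: 5.9
tool_pos: [440.4, -204.5, 43.7]
tcp_rot: [-3.141, 0.146, -0.0]
contact_force: [1.2, -0.1, -2.0]
grip_width: 19.6
finger_force: 30.0
time: 6.15
tool_pos: [431.4, -204.7, 44.9]
tcp_rot: [-3.142, 0.145, -0.001]
contact_force: [0.2, 0.1, -2.5]
grip_width: 19.3
finger_force: 30.0
```

View pics/s4.png

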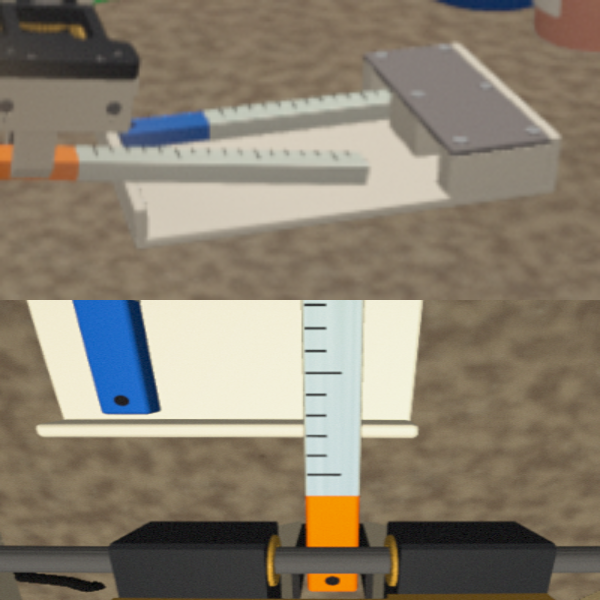

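The bar is clear of the cover: its far end is at (365,165) in the upper half, short of the cover edge at 440. The blue bar is still in its lane. I'll lift, level and turn it to the mat's direction.

```bash
python3 -m crank '[[0,0,-0.025,0,0,0],[0,0,-0.03,0,0,0],[0,0,-0.03,0,0,0],[0,0,0,0,0.072,0],[0,0,0,0,0.073,0]]'
python3 -m crank '[[0,0,0,0,0,-0.17],[0,0,0,0,0,-0.17],[0,0,0,0,0,-0.17],[0,0,0,0,0,-0.17],[0,0,0,0,0,-0.17]]'
python3 -m crank '[[0,0,0,0,0,-0.17],[0,0,0,0,0,-0.17],[0,0,0,0,0,-0.17],[0,0,0,0,0,-0.17],[0,0,0,0,0,-0.17]]'
python3 -m crank '[[0,0,0,0,0,-0.164],[0.02,0.01,0,0,0,0],[0.036,0.0166,0,0,0,0],[0.036,0.0166,0,0,0,0],[0.036,0.0166,0,0,0,0]]'
python3 -m crank '[[0.036,0.0166,0,0,0,0],[0.036,0.0166,0,0,0,0],[0.036,0.0166,0,0,0,0],[0.036,0.0166,0,0,0,0],[0,0,0,0,0,0]]'
python3 - <<'E'
from h import *
o=bot.get_obs();print(o['tool_pos'],o['tcp_rot'])
c=bot.capture('top')['color'];w=bot.capture('wrist')['color']
cv2.imwrite('pics/m5.png',np.vstack([cv2.resize(c[100:300],(600,235)),cv2.resize(w,(480,360))[:, :].copy() if 0 else cv2.resize(w,(600,360))]))
E
```

```text
time: 6.88
tool_pos: [445.3, -204.7, 129.2]
tcp_rot: [3.141, -0.003, 0.001]
contact_force: [-0.3, 0.8, -2.2]
grip_width: 19.6
finger_force: 30.0
time: 7.5
tool_pos: [444.9, -204.7, 128.8]
tcp_rot: [3.141, 0.0, 0.856]
contact_force: [0.6, -0.4, -2.1]
grip_width: 19.3
finger_force: 30.0
time: 8.12
tool_pos: [445.0, -204.8, 128.8]
tcp_rot: [3.141, 0.001, 1.706]
contact_force: [-0.0, -0.2, -1.7]
grip_width: 19.8
finger_force: 30.0
time: 8.75
tool_pos: [465.4, -63.7, 128.9]
tcp_rot: [3.141, 0.001, 1.864]
contact_force: [0.2, 0.8, -0.7]
grip_width: 19.5
finger_force: 30.0
time: 9.38
tool_pos: [487.2, 94.6, 128.8]
tcp_rot: [3.141, -0.0, 1.868]
contact_force: [-1.1, 0.6, -1.3]
grip_width: 19.5
finger_force: 30.0
[487.15827779  94.63991002 128.79234225] [ 3.14066607e+00 -1.01861792e-05  1.86793845e+00]
```

View pics/m5.png

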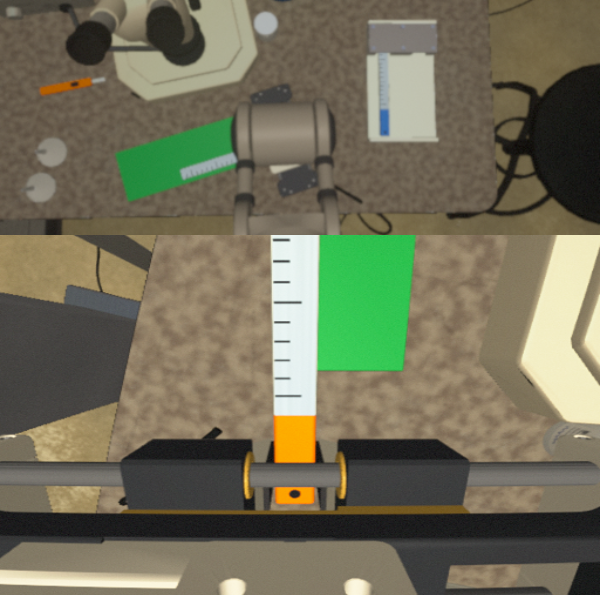

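The wrist half shows the orange/rule boundary at (295,415) and the mat's near right corner at (403,370). The top half shows the bar over the mat's right part, parallel to it. I'll move on and measure the remaining offset.

```bash
python3 -m crank '[[0.03,0.012,0,0,0,0],[0.03,0.012,0,0,0,0],[0.03,0.012,0,0,0,0],[0.02,0,0,0,0,0],[0,0,0,0,0,0]]'
python3 - <<'E'
from h import *
o=bot.get_obs();print(o['tool_pos'],o['tcp_rot'],o['time'])
w=bot.capture('wrist');E=ext(w,o);cv2.imwrite('pics/w6.png',w['color'])
Rm=R.from_euler('xyz',o['tcp_rot']).as_matrix();zt=o['tool_pos'][2]
b=blobs(w,(5,130,90),(22,255,255),3)
for x in b:
    x,y,ww,h=cv2.boundingRect(x); print('or',x,y,ww,h,((cast(w,E,[[x+ww/2,y]],zt+10)-o['tool_pos'])@Rm).round(1))
g=cv2.inRange(cv2.cvtColor(w['color'],cv2.COLOR_BGR2HSV),(45,100,60),(80,255,255))
L=[];Q=[]
for r in range(5,150,5):
    q=np.flatnonzero(g[r])
    if len(q)>20: L.append([q[0],r]);Q.append([q[-1],r])
print(L[::6],Q[::6])
for P in(L,Q):
    W=cast(w,E,P,4);v=W-W.mean(0);u=np.linalg.svd(v)[2][0];print('edge',W.mean(0).round(1),np.degrees(np.arctan2(u[1],u[0]))%180,np.abs(v@[-u[1],u[0],0]).max().round(2), 'tool y',((W-o['tool_pos'])@Rm)[[0,-1],1])
E
```

```text
time: 10.1
tool_pos: [489.2, 207.8, 128.6]
tcp_rot: [-3.141, 0.0, 1.865]
contact_force: [0.9, -0.6, -1.6]
grip_width: 19.4
finger_force: 30.0
[489.15640786 207.78811238 128.6123411 ] [-3.14111253e+00  2.71333260e-04  1.86457907e+00] 10.1
or 233 193 37 51 [[ 28.2   0.5 -10. ]]
or 103 288 298 10 [[-29.8   0.8 -10. ]]
or 234 269 35 18 [[-17.3   0.5 -10. ]]
[[np.int64(193), 5], [np.int64(194), 35], [np.int64(196), 65], [np.int64(197), 95], [np.int64(198), 125]] [[np.int64(314), 5], [np.int64(313), 35], [np.int64(312), 65], [np.int64(311), 95], [np.int64(309), 125]]
edge [409.5 294.1   4. ] 106.90625234964449 0.48 tool y [-51.55296881 -51.36927217]
edge [512.6 325.2   4. ] 106.83532337279844 0.57 tool y [56.1927213  56.37096194]
```

View pics/w6.png

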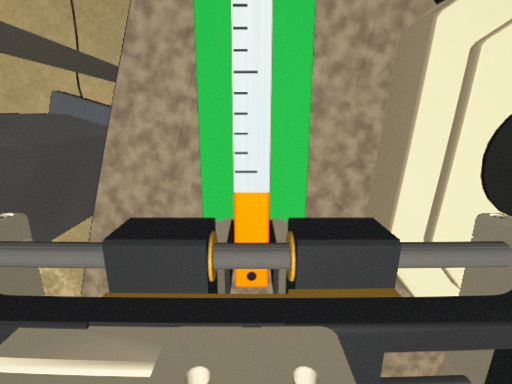

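The wrist view shows the bar (233–270) nearly centred on the mat (197–311) and parallel to it within 0.1°. The remaining shift is about +6 mm along and +2 mm across. I'll make that and lower in stages.

```bash
python3 -m crank '[[0.006,0.002,0,0,0,0],[0,0,0.03,0,0,0],[0,0,0.03,0,0,0],[0,0,0.03,0,0,0],[0,0,0.015,0,0,0]]'
python3 -m crank '[[0,0,0.006,0,0,0],[0,0,0.004,0,0,0],[0,0,0.002,0,0,0],[0,0,0,0,0,0],[0,0,0,0,0,0]]'
```

```text
time: 10.78
tool_pos: [489.1, 213.4, 22.4]
tcp_rot: [-3.14, 0.0, 1.863]
contact_force: [0.1, 0.2, -0.7]
grip_width: 19.7
finger_force: 30.0
time: 11.4
tool_pos: [489.7, 214.3, 12.2]
tcp_rot: [3.141, 0.0, 1.864]
contact_force: [0.7, 0.1, -1.6]
grip_width: 19.6
finger_force: 30.0
```

```bash
python3 -m crank '[[0,0,0.002,0,0,0],[0,0,0.001,0,0,0],[0,0,0,0,0,0]]'; python3 -m crank '[[0,0,0.001,0,0,0],[0,0,0,0,0,0]]'
```

```text
time: 11.78
tool_pos: [489.5, 214.2, 8.8]
tcp_rot: [3.142, 0.0, 1.864]
contact_force: [-0.3, -0.5, -0.8]
grip_width: 19.5
finger_force: 30.0
time: 12.02
tool_pos: [489.6, 214.2, 7.9]
tcp_rot: [3.141, 0.0, 1.864]
contact_force: [0.1, -0.6, 0.6]
grip_width: 20.1
finger_force: 30.0
```

```bash
python3 -m crank '[[0,0,0.0007,0,0,0],[0,0,0,0,0,0],[0,0,0,0,0,0]]'
```

```text
time: 12.4
tool_pos: [489.6, 214.2, 7.9]
tcp_rot: [3.141, 0.0, 1.864]
contact_force: [-1.8, -1.6, 7.6]
grip_width: 19.6
finger_force: 30.0
```

Contact is firm (7.6 N), so I'll release and retreat.

```bash
python3 -m crank '[[0,0,0,0,0,0],[0,0,0,0,0,0],[0,0,0,0,0,0],[0,0,0,0,0,0]]' 60
python3 -m crank '[[0,0,-0.015,0,0,0],[0,0,-0.03,0,0,0],[0,0,-0.04,0,0,0],[0,0,-0.04,0,0,0],[0,0,0,0,0,0]]'
python3 -m crank '[[-0.04,-0.01,-0.02,0,0,0],[-0.04,-0.01,-0.02,0,0,0],[-0.04,-0.01,0,0,0,0],[-0.04,-0.01,0,0,0,0],[0,0,0,0,0,0]]'
python3 - <<'E'
from h import *
o=bot.get_obs();w=bot.capture('wrist');E=ext(w,o);t=bot.capture('top')
cv2.imwrite('pics/f7.png',np.vstack([cv2.resize(t['color'][100:300],(600,235)),cv2.resize(w['color'],(600,360))]))
for c,e in((w,E),(t,ext(t))):
    b=blobs(c,(60,100,60),(80,255,220),1)[0];r=cv2.minAreaRect(b);M=cast(c,e,cv2.boxPoints(r),4);print('mat',M.round(0).tolist(),M.mean(0).round(1))
    for x in blobs(c,(5,130,90),(22,255,255),3): r=cv2.minAreaRect(x);print('or',r,cast(c,e,cv2.boxPoints(r),18).round(0).tolist())
E
```

```text
time: 12.9
tool_pos: [489.4, 214.2, 7.0]
tcp_rot: [-3.141, 0.0, 1.864]
contact_force: [0.0, -0.3, -1.0]
grip_width: 53.1
finger_force: 0.0
time: 13.52
tool_pos: [491.5, 214.8, 136.3]
tcp_rot: [3.134, 0.0, 1.864]
contact_force: [0.6, 0.6, -1.4]
grip_width: 55.0
finger_force: 0.0
time: 14.15
tool_pos: [497.1, 47.3, 171.8]
tcp_rot: [-3.141, 0.0, 1.86]
contact_force: [-0.5, -0.1, -0.2]
grip_width: 55.1
finger_force: 0.0
mat [[431.0, 221.0, 4.0], [534.0, 252.0, 4.0], [568.0, 163.0, 4.0], [458.0, 129.0, 4.0]] [497.8 191.4   4. ]
or ((316.46014404296875, 293.4083251953125), (8.583599090576172, 294.995849609375), 89.11859893798828) [[439.0, -120.0, 18.0], [797.0, -9.0, 18.0], [803.0, -20.0, 18.0], [441.0, -132.0, 18.0]]
or ((291.14459228515625, 27.451589584350586), (20.237096786499023, 55.64309310913086), 2.045408248901367) [[488.0, 180.0, 18.0], [474.0, 229.0, 18.0], [494.0, 234.0, 18.0], [508.0, 186.0, 18.0]]
or ((349.268798828125, 255.52613830566406), (49.254310607910156, 17.488849639892578), 87.95458984375) [[615.0, 18.0, 18.0], [635.0, 24.0, 18.0], [662.0, -36.0, 18.0], [641.0, -43.0, 18.0]]
mat [[468.0, 467.0, 4.0], [563.0, 159.0, 4.0], [457.0, 127.0, 4.0], [366.0, 433.0, 4.0]] [463.7 296.5   4. ]
or ((55.53846740722656, 173.19229125976562), (8.04076099395752, 44.910587310791016), 78.69007110595703) [[614.0, 625.0, 18.0], [636.0, 517.0, 18.0], [615.0, 513.0, 18.0], [594.0, 620.0, 18.0]]
or ((196.89459228515625, 221.0324249267578), (7.352147102355957, 22.42405128479004), 72.89727020263672) [[490.0, 242.0, 18.0], [506.0, 188.0, 18.0], [488.0, 182.0, 18.0], [472.0, 237.0, 18.0]]
or ((338.0429382324219, 65.46113586425781), (21.228994369506836, 11.391169548034668), 21.250505447387695) [[894.0, -129.0, 18.0], [923.0, -141.0, 18.0], [902.0, -193.0, 18.0], [873.0, -181.0, 18.0]]
```

View pics/f7.png

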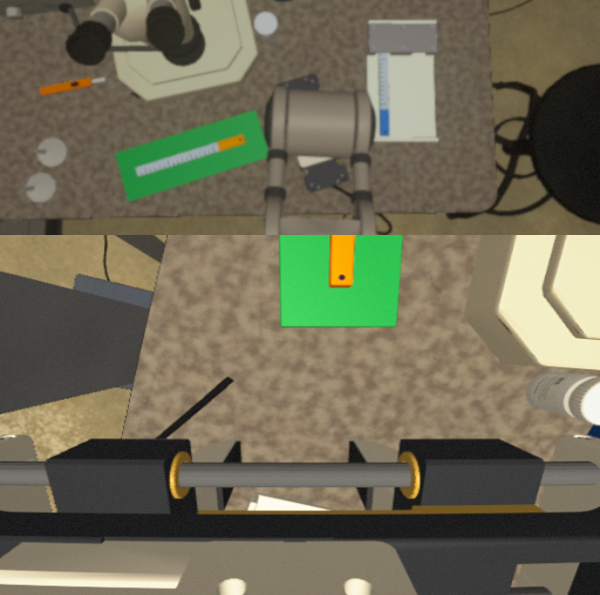

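The bar lies flat in the middle of the mat and parallel to it. Its grip end is 40 mm from the mat's near end, which is what a centred bar should give. The blue bar is untouched, and the robot is clear.

```bash
python3 -c "
from plant import bot
print(bot.close_job())"
```

```text
the job is handed in; nothing more can be done
None
```

The orange bar is out of the rack and lies flat, centred and lengthwise on the green mat, released; the blue bar stayed in its lane, and I handed the job in at about 14 s (no verdict was returned).

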